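Ring up two games on a toy till

ROBOT

A 7-joint arm with a two-finger parallel gripper is mounted at the origin on the work surface. World frame = base frame: x ahead of the robot, y to its left, z up, the work surface at z = 0. Lengths are in m, angles in rad, forces in N, time in s.
With the tool pointing down it reaches from about 0.425 to 0.925 m from the base axis. Payload 6.8 kg.
Tool frame: the origin (TCP) lies at the very end of the fingers, on their centre line; the grasp point (between the pads) lies grip_point_offset behind it (grip_point_offset is the distance from the TCP to the grasp point, in m); z points along the fingers, y is the line along which they close (so a half turn about z gives the same grasp; the last joint's range is limited). The gripper opens to 85 mm and grips with 20 to 120 N. Pads are 22 mm wide; open, the fingers measure 114 mm over their backs; the gripper's body (76 mm by 85 mm) begins 54 mm behind the grasp point. The pads swing forward as they close: fully open they stand 13 mm farther back than shut.
Start: joints at [-1.235, 0.477, 0.022, 1.555, -0.011, 1.109, -0.083], TCP at [0.29, 0.61, 0.231] pointing down, gripper open.
Joint ranges: [-2.96, 2.96], [-0.34, 2.1], [-1.41, 1.46], [0.24, 2.44], [-1.37, 4.51], [0.17, 1.92], [-2.96, 2.96]. Speed limits (rad/s): [2.39, 2.39, 3.14, 3.14, 3.14, 3.14, 3.14].

INTERFACE

Orientations are given as a rotation vector (axis times angle).
In Python, from plant import goto, move_l, goto_joints, command_gripper, sleep, inverse_kinematics, snapshot, Unreachable, close_job, current_time_s, current_joints, current_qvel, current_joint_torque, current_eef_pos, current_ee_rot, current_force, current_torque, current_opening, current_grip_force, grip_point_offset gives the robot as it stands. Calls block until the motion is done:
- goto(position, orientation): joint-space move of the TCP to a pose.
- move_l(position, ori=None, feed=0.15, f_stop=None): straight line of the TCP; ori=None keeps the orientation; feed is the mean speed in m/s. With f_stop (N) it stops when the force on the tool has changed by that much, and returns True; else False.
- goto_joints(angles): joint-space move.
- command_gripper(opening): finger opening in m; the grip force is fixed at half the most; returns when the fingers have stopped.
- sleep(seconds).
- inverse_kinematics(position, orientation): joint angles nearest the present ones, or None.
- snapshot(name): name is "scene" or "side" or "wrist"; returns a dict with "pixels" (400x640x3 uint8, red, green, blue), "depth" (400x640 float32, m along the optical axis (not along the pixel's ray), 0 where there is no reading), "K" (3x3 intrinsics, pixels), "T" (4x4, takes a point from camera to world coordinates). Camera axes: x right, y up, looking along -z (the intrinsics and any distortion apply to the point x, -y, -z); pixel columns grow to the right and rows downward; lengths in m; the calibration is good to about 2 mm. A picture is of the moment at which its call begins.
A pose or a line that the arm cannot do raises Unreachable and nothing moves.
- close_job(): hands the job in; it is judged then, once.
Readings, each from a call of its own:
- current_time_s(): time.
- current_joints(): joint angles.
- current_qvel(): joint speeds.
- current_joint_torque(): joint torques, N m.
- current_eef_pos(): TCP position.
- current_ee_rot(): TCP orientation.
- current_force(): force on the tool from outside, world axes, zero at the start.
- current_torque(): the same for the moment, N m.
- current_opening(): finger opening in m.
- current_grip_force(): force on a finger pad.
Only numpy, scipy, OpenCV 4.12 (cv2) and the standard library are available. Lean on these libraries where they do the work, as an engineer would, in place of code of your own. Each camera call takes 0.05 s, during which the arm holds its last target. There are 200 camera calls.

TASK

Check that the second-hand toy till works: pick up the blue hand scanner by its orange handle, touch its pointed tip on the green dot and then on the yellow dot. Then tilt the scanner to match the sloped pad of the red till, lay its whole underside flush in the grey outline there with the tip pointing down the slope, and finish while still gripping it and pressing it firmly but gently on the pad. Do not let go at the end, do not shove the game boxes or push the pad out of its angle, and leave the other toys alone.

Things in the scene. Friction and masses are not known exactly. Their poses are not given: they have to be found in the camera images.
- scanner: Toy scanner, 0.1-0.2 kg, lying on its 10 mm thick blue flat-iron foot: rectangle 76 (x) by 56 mm (y) centred on the origin plus a 90 degree point on its -x side (x = -66 to +38 mm). Orange handle on its middle, 34 (x) by 22 mm (y), 10 to 64 mm above the underside; grip across the 22 mm. Origin: underside, below the handle; z up the handle. Starts with its tip within 40 degrees of -x of the world.
- scanner_tip (a point): The scanner's pointed tip, on the underside, 66 mm from the scanner's origin along its -x.
- green_box: White game box 80 x 80 x 30 mm, 0.4 kg, loose on the table, with a green touch dot on top. Origin: middle of its underside. Which of the two boxes is nearer the robot varies.
- yellow_box: Blue game box 80 x 80 x 30 mm, 0.4 kg, loose on the table, with a yellow touch dot on top. Origin: middle of its underside.
- green_dot (a point): Middle of the top of the green dot, a firm disc 24 mm across raised 4 mm above the white box (34 mm above the table).
- yellow_dot (a point): Middle of the top of the yellow dot, a firm disc 24 mm across raised 4 mm above the blue box (34 mm above the table).
- till: Red toy till, fixed to the table: base 225 mm (x) by 160 mm (y) by 50 mm high, reaching from x = -125 mm to +100 mm, with a row of keys on its front and a block up to 95 mm high along its far side (x above 62 mm). Origin on the table under it, x pointing away from the robot's side.
- pad: White pad of the till, 130 mm (x, up the slope) by 110 mm (y) by 12 mm, hinged at its lower edge, on the robot's side, 50 mm above the table. Its slope, 17 to 34 degrees, differs each time; a stiff hinge holds it against normal pressing. Origin: middle of the lower edge of its underside; x up the slope, z out of the face.
- pad_mid (a point): Point on the pad's face where the scanner's origin belongs (below the handle in the grey flat-iron outline), 79 mm up the slope from the lower edge, on the pad's middle line. x up the slope, y across, z square out of the face; when the scanner sits right, its axes are parallel to these.
- car: Dark red toy convertible, 150 x 76 x 55 mm, a bystander. Origin on the table under its middle, x along its length.
- rabbit: White and blue toy rabbit, 52 mm across, 106 mm tall, a bystander. Origin on the table under it.
- rings: Stack of coloured toy rings, 64 mm across, 56 mm tall, a bystander. Origin on the table under it.
Things that resemble listed ones, but are neither listed nor needed, are in the scene too. Of the things that look like the yellow_box, take the one that is farthest from the robot's base at the start.

How it is judged:
By the outcome, as a careful person would: the job done as asked, in the order asked, and still so for the second after the job is handed in, while the arm keeps its last pose, push and grip.
It also fails if it takes over 51 s, if anything falls off the work surface, if the arm or the gripper's body presses on something with over 40 N, if the wrist force passes 120 N, or if a joint passes its speed limit or range.

## Working session

There is one attempt and no reset: what is moved stays moved. The work goes in short steps, each a Python script; the robot and the scene stay as the last script left them, time stands still between calls to the robot, and variables do not carry over. Pictures are saved under pics/ and viewed, at most 10 in all, crops included, and the job is handed in when it is done.

```bash
ls; mkdir -p pics
cat > h.py <<'E'
import numpy as np, cv2
from scipy.spatial.transform import Rotation as R
from plant import *
def pts(s):
    K,T,d=s["K"],s["T"],s["depth"]
    v,u=np.mgrid[:d.shape[0],:d.shape[1]]
    p=np.stack([(u-K[0,2])/K[0,0]*d,-(v-K[1,2])/K[1,1]*d,-d],-1)
    return p@T[:3,:3].T+T[:3,3]
def ray(s,u,v,z):
    K,T=s["K"],s["T"]
    r=T[:3,:3]@np.array([(u-K[0,2])/K[0,0],-(v-K[1,2])/K[1,1],-1]); o=T[:3,3]
    return o+r*(z-o[2])/r[2]
def save(s,n): cv2.imwrite("pics/%s.png"%n,s["pixels"][...,::-1])
E
python3 - <<'E'
from h import *
import pickle
for n in ("scene","side"):
    s=snapshot(n); save(s,n+"0"); pickle.dump(s,open(n+"0.pkl","wb")); print(s["K"],s["T"],s.keys())
print(grip_point_offset if not callable(grip_point_offset) else grip_point_offset(),current_time_s(),current_ee_rot(),current_opening())
E
```

```text
pics
[[411.40181545   0.         318.82821273]
 [  0.         411.40181545 198.50427347]
 [  0.           0.           1.        ]] [[-0.346347   -0.6512682   0.67519885  1.30446501]
 [ 0.93805185 -0.24819998  0.24177572  0.25640579]
 [ 0.0101235   0.71710983  0.69688665  0.85263213]
 [ 0.          0.          0.          1.        ]] dict_keys(['pixels', 'depth', 'K', 'T'])
[[387.26588595   0.         330.16584658]
 [  0.         387.26588595 196.29550778]
 [  0.           0.           1.        ]] [[ 0.91924417  0.28466567 -0.2719478   0.27970207]
 [-0.39368421  0.66766276 -0.63185377 -0.65838858]
 [ 0.00170234  0.68788945  0.72581348  0.85591742]
 [ 0.          0.          0.          1.        ]] dict_keys(['pixels', 'depth', 'K', 'T'])
0.0187 0.1 [-6.91271632e-01 -3.06431732e+00  2.56205134e-03] 0.08533612805262111
```

View pics/scene0.png

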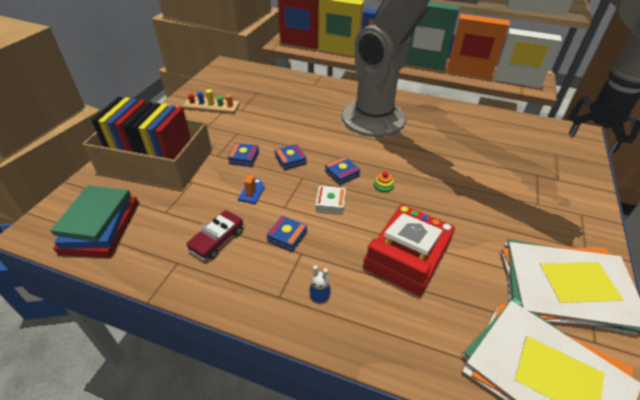

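View pics/side0.png

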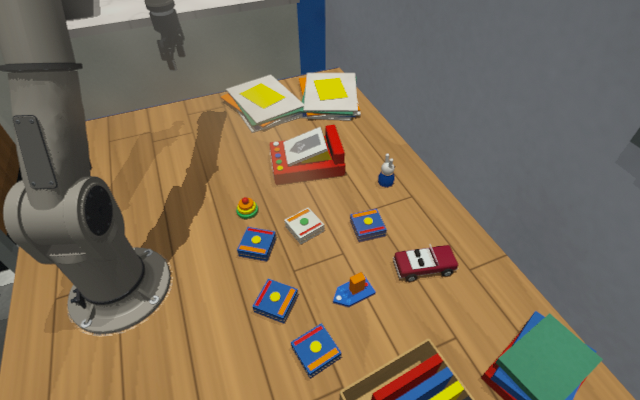

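Both views show the scanner (scene 250,188; side 354,290), the white box (331,198; 304,225), four blue boxes of which the farthest is at (287,232) / (368,223), and the till pad (412,232; 307,147). Now coarse positions, triangulated across the two views.

```bash
cat >> h.py <<'E'
def mask(s,lo,hi,box=None,wrap=False):
    h=cv2.cvtColor(s["pixels"],cv2.COLOR_RGB2HSV); m=cv2.inRange(h,lo,hi)
    if box:
        b=np.zeros_like(m); u0,v0,u1,v1=box; b[v0:v1,u0:u1]=1; m=m*b
    return m
def big(m):
    n,l,st,c=cv2.connectedComponentsWithStats(m)
    i=1+np.argmax(st[1:,4]); return c[i],st[i,4],(l==i)
def tri(obs):
    A=np.zeros((3,3));b=np.zeros(3)
    L=[]
    for s,(u,v) in obs:
        K,T=s["K"],s["T"]; r=T[:3,:3]@np.array([(u-K[0,2])/K[0,0],-(v-K[1,2])/K[1,1],-1]); r/=np.linalg.norm(r)
        P=np.eye(3)-np.outer(r,r);A+=P;b+=P@T[:3,3];L.append((P,T[:3,3]))
    x=np.linalg.solve(A,b); return x,max(np.linalg.norm(P@(x-o)) for P,o in L)
E
python3 - <<'E'
from h import *
import pickle
S={n:pickle.load(open(n+"0.pkl","rb")) for n in("scene","side")}
def go(nm,lo,hi,bs,bd):
    o=[]
    for n,b in(("scene",bs),("side",bd)):
        c,a,l=big(mask(S[n],lo,hi,b)); o.append((S[n],c)); print(nm,n,c.round(1),a,pts(S[n])[l].mean(0).round(3))
    x,e=tri(o);print("   ",x.round(4),e.round(4),np.hypot(*x[:2]).round(3))
Y=((22,120,120),(34,255,255));G=((40,80,60),(85,255,255));O=((5,150,100),(18,255,255))
go("green",*G,(310,180,350,215),(285,205,325,245))
go("far yellow",*Y,(268,215,308,250),(350,208,388,242))
go("y2",*Y,(325,155,360,182),(237,225,277,262))
go("y3",*Y,(275,143,306,168),(252,278,300,322))
go("y4",*Y,(228,140,260,167),(290,325,342,376))
go("handle",*O,(238,170,266,205),(340,268,378,308))
for n,b in(("scene",(380,205,455,262)),("side",(280,125,335,168))):
    s=S[n];P=pts(s);h=cv2.cvtColor(s["pixels"],cv2.COLOR_RGB2HSV)
    m=mask(s,(0,0,90),(179,50,255),b)>0
    Q=P[m];Q=Q[(Q[:,2]>.05)&(Q[:,2]<.16)]; 
    c=np.median(Q,0)
    for _ in range(4):
        c=Q.mean(0);U,sv,V=np.linalg.svd(Q-c,full_matrices=False);nn=V[2]*np.sign(V[2,2]);k=abs((Q-c)@nn)<.005;Q=Q[k]
    print(n,len(Q),c.round(4),nn.round(3),np.degrees(np.arccos(nn[2])).round(2),np.degrees(np.arctan2(-nn[1],-nn[0])).round(1), abs((Q-c)@nn).mean())
for n,b in(("scene",(236,170,268,206)),("side",(328,268,380,312))):
    s=S[n];m=mask(s,(95,120,40),(125,255,255),b)
    print(n,m.sum()/255); Q=pts(s)[big(m)[2]]; print(Q.min(0).round(3),Q.max(0).round(3),Q.mean(0).round(3))
E
```

```text
green scene [330.6 195.1] 27 [ 0.485 -0.001  0.033]
green side [303.6 221. ] 44 [ 0.483 -0.001  0.035]
    [ 0.4841 -0.0006  0.033 ] 0.0009 0.484
far yellow scene [286.4 228.4] 42 [ 0.649 -0.069  0.034]
far yellow side [367.9 220.7] 47 [ 0.647 -0.069  0.035]
    [ 0.6476 -0.0687  0.0331] 0.0006 0.651
y2 scene [342.3 165.8] 26 [ 0.347 -0.01   0.033]
y2 side [255.9 239.2] 54 [ 0.345 -0.01   0.035]
    [ 0.346  -0.0098  0.0331] 0.0011 0.346
y3 scene [290.1 152.2] 26 [ 0.342 -0.189  0.033]
y3 side [274.7 296.3] 76 [ 0.34  -0.196  0.046]
    [ 0.3409 -0.189   0.0327] 0.0006 0.39
y4 scene [242.6 149.9] 23 [ 0.387 -0.337  0.034]
y4 side [315.2 346.3] 99 [ 0.384 -0.337  0.034]
    [ 0.385  -0.337   0.0328] 0.0011 0.512
handle scene [248.8 182.6] 142 [ 0.536 -0.236  0.048]
handle side [356.6 282.6] 246 [ 0.529 -0.239  0.048]
    [ 0.5309 -0.2381  0.0443] 0.0011 0.582
scene 1197 [0.5884 0.2529 0.0845] [-0.318  0.068  0.946] 18.99 -12.1 0.0009457823751185891
side 943 [0.5818 0.2464 0.0844] [-0.325  0.065  0.943] 19.37 -11.4 0.0012219924881839732
scene 201.0
[ 0.481 -0.261  0.004] [ 0.573 -0.205  0.015] [ 0.538 -0.228  0.01 ]
side 497.0
[ 0.28  -0.658  0.005] [ 0.57  -0.21   0.856] [ 0.514 -0.248  0.017]
```

```bash
cat >> h.py <<'E'
def ori(yaw,pitch=0,flip=1):
    # scanner x axis heading yaw, tip pitched down by 'pitch'; tool z=-scanner z, tool y=flip*scanner y
    Rs=R.from_euler("z",yaw)*R.from_euler("y",-pitch)
    M=Rs.as_matrix()
    return M, R.from_matrix(np.stack([-flip*M[:,0],flip*M[:,1],-M[:,2]],1)).as_rotvec()
E
python3 - <<'E'
from h import *
import pickle
for f in(1,-1):
    for yaw in(0.3,):
        q=inverse_kinematics([.53,-.238,.30],ori(yaw,0,f)[1]); print(f,None if q is None else np.round(q,2))
    q=inverse_kinematics([.60,.25,.15],ori(-.2,.34,f)[1]); print("pad",f,None if q is None else np.round(q,2))
s=snapshot("wrist"); E=np.eye(4);E[:3,:3]=R.from_rotvec(current_ee_rot()).as_matrix();E[:3,3]=current_eef_pos()
print(current_eef_pos(),np.round(np.linalg.inv(E)@s["T"],3),s["K"][0,0])
S={n:pickle.load(open(n+"0.pkl","rb")) for n in("scene","side")}
for n,b in(("scene",(236,170,268,206)),("side",(328,268,380,312))):
    s=S[n];m=big(mask(s,(100,150,60),(120,255,255),b))[2]; Q=pts(s)[m];Q=Q[(Q[:,2]<.02)&(Q[:,2]>0)]
    i=np.argmin(Q[:,0]); print(n,len(Q),Q[i].round(3),Q.mean(0).round(3), cv2.minAreaRect(Q[:,:2].astype(np.float32)*1000))
E
```

```text
1 [-0.39  0.36  0.93  1.75 -0.31  1.19  2.49]
pad 1 [-0.78  0.42  0.2   1.93  0.29  0.58  0.55]
-1 [-0.46  0.41  1.05  1.75 -0.38  1.21 -0.58]
pad -1 [-1.18  0.51  0.76  1.96 -0.23  0.55 -2.13]
[0.28961081 0.60919992 0.2305279 ] [[ 0.     0.964  0.266  0.067]
 [ 1.    -0.     0.     0.001]
 [ 0.     0.266 -0.964 -0.142]
 [ 0.     0.     0.     1.   ]] 293.5293903326195
scene 172 [ 0.486 -0.228  0.012] [ 0.539 -0.226  0.01 ] ((530.9368286132812, -234.8103790283203), (87.17884826660156, 51.851078033447266), 5.716052532196045)
side 465 [ 0.469 -0.244  0.007] [ 0.515 -0.244  0.011] ((518.321044921875, -238.05892944335938), (100.05847930908203, 56.52855682373047), 5.747512340545654)
```

Run:
```python
from h import *
import pickle
o=ori(.1)[1]
goto([.54,-.238,.22],o); print(current_time_s())
a=snapshot("wrist"); 
move_l([.50,-.238,.16],o,feed=.2); b=snapshot("wrist"); print(current_time_s(),current_joints().round(2))
pickle.dump((a,b),open("w1.pkl","wb"));save(a,"w1a")
for s in(a,b):
    P=pts(s)
    m=big(mask(s,(100,120,50),(125,255,255)))[2]&(P[...,2]<.02); Q=P[m]
    top=big(mask(s,(5,150,80),(18,255,255)))[2]; H=P[top]; z=H[:,2].max(); T=H[H[:,2]>z-.004]
    print(len(Q),np.percentile(Q[:,2],[5,50,95]).round(4),"tip",Q[np.argmin(Q[:,0])].round(4),cv2.minAreaRect(Q[:,:2].astype(np.float32)*1000))
    print("handle top",len(T),z.round(4),cv2.minAreaRect(T[:,:2].astype(np.float32)*1000))
```

```text
3.25
3.8583 [-0.22  0.44  0.72  1.95 -0.37  0.88  2.36]
141 [0.0162 0.0184 0.0199] tip [ 0.3552 -0.064   0.0181] ((377.7720642089844, -33.240989685058594), (76.37594604492188, 2.295832633972168), 54.685211181640625)
handle top 564 0.0321 ((477.45281982421875, 28.482080459594727), (67.68584442138672, 11.888712882995605), 13.925787925720215)
4 [0.0195 0.0197 0.0199] tip [ 0.3629 -0.3003  0.0199] ((388.3735046386719, -296.0072021484375), (51.760066986083984, 0.236604705452919), 9.793353080749512)
handle top 6 0.3025 ((434.0469665527344, -244.1226043701172), (0.0, 0.0), 0.0)
```

View pics/w1a.png

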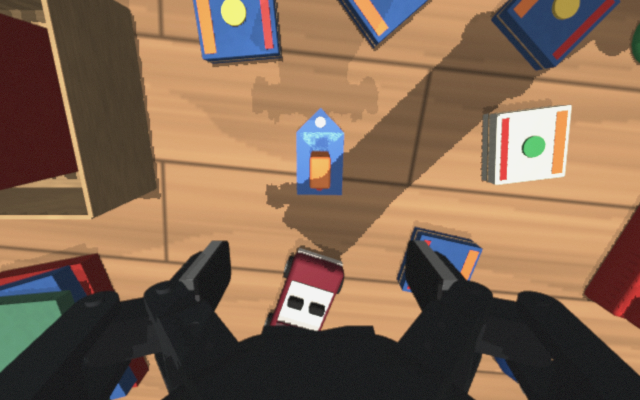

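The wrist view shows the scanner at (320,155) with its tip up at (320,110), the white box at right (534,146) and the fingers at the bottom. I'll restrict the masks to the scanner's surroundings.

Run:
```python
from h import *
import pickle
A=[]
for s in pickle.load(open("w1.pkl","rb")):
    P=pts(s); near=(np.hypot(P[...,0]-.53,P[...,1]+.238)<.085)&(P[...,2]<.08)
    h=cv2.cvtColor(s["pixels"],cv2.COLOR_RGB2HSV)
    f=near&(P[...,2]>.006)&(P[...,2]<.014); Q=P[f][:,:2]
    c0,_,_=big(f.astype(np.uint8))
    print(f.sum(),np.median(P[f][:,2]).round(4),"rect",cv2.minAreaRect(Q.astype(np.float32)*1000))
    o=near&(P[...,2]>.05); H=P[o]; z=np.median(H[H[:,2]>H[:,2].max()-.004,2]); o&=P[...,2]>z-.004
    r=cv2.minAreaRect(P[o][:,:2].astype(np.float32)*1000)
    c=np.argwhere(o).mean(0)[::-1]; A.append((s,c)); print("top",o.sum(),z.round(4),r,P[o].mean(0).round(4))
    # tip: farthest foot point from handle centre
    d=Q-P[o].mean(0)[:2]; i=np.argsort(-(np.hypot(*d.T)*(d[:,0]<0)))[:3]; t=d[i].mean(0); print("tip",np.hypot(*t).round(4),np.degrees(np.arctan2(-t[1],-t[0])).round(2))
print("tri top",tri(A))
```

```text
2700 0.0093 rect ((518.5919189453125, -236.91995239257812), (103.16133880615234, 56.026123046875), 5.011711597442627)
top 669 0.0631 ((531.46630859375, -235.62271118164062), (33.09526062011719, 21.85419273376465), 5.432272911071777) [ 0.5309 -0.236   0.0629]
tip 0.0636 4.81
3288 0.0093 rect ((518.6992797851562, -236.89126586914062), (103.59501647949219, 56.10887908935547), 5.153300762176514)
top 891 0.0631 ((531.6489868164062, -235.6614227294922), (34.030025482177734, 21.774253845214844), 4.860449314117432) [ 0.5306 -0.2359  0.0629]
tip 0.0635 4.49
tri top (array([ 0.53105859, -0.23591918,  0.06161968]), np.float64(1.758434333652677e-05))
```

Run:
```python
from h import *
o=ori(.089)[1]
goto([.532,-.2357,.10],o)
print(move_l([.532,-.2357,.018],o,feed=.1,f_stop=15),current_eef_pos().round(4))
command_gripper(0.0)
print(current_opening(),current_grip_force(),current_force().round(2),current_eef_pos().round(4),current_time_s())
p=current_eef_pos()
move_l(p+[0,0,.12],o,feed=.15)
s=snapshot("wrist");save(s,"w2")
import pickle;pickle.dump(s,open("w2.pkl","wb"))
P=pts(s);T=np.eye(4);T[:3,:3]=R.from_rotvec(current_ee_rot()).as_matrix();T[:3,3]=current_eef_pos()
print(current_eef_pos().round(4),R.from_rotvec(current_ee_rot()).as_matrix().round(3),current_force().round(2),current_time_s(),current_opening())
L=(P-T[:3,3])@T[:3,:3]
h=cv2.cvtColor(s["pixels"],cv2.COLOR_RGB2HSV)
m=(abs(L[...,0])<.09)&(abs(L[...,1])<.05)&(abs(L[...,2])<.04)&(h[...,0]>95)&(h[...,0]<125)&(h[...,1]>70)
Q=L[m];print(len(Q),Q.min(0).round(4),Q.max(0).round(4),np.median(Q[:,2]))
i=np.argsort(-Q[:,0])[:4];print(Q[i].round(4))
```

```text
False [ 0.5324 -0.236   0.0185]
0.02126927899537371 59.24521207809448 [-0.08  0.88  1.94] [ 0.5323 -0.2358  0.0183] 5.8
[ 0.5315 -0.2353  0.1371] [[-0.996 -0.089 -0.002]
 [-0.089  0.996  0.001]
 [ 0.002  0.001 -1.   ]] [ 0.22  0.35 -2.79] 6.8 0.02112478094002595
7965 [-0.0021 -0.0275 -0.0153] [0.0653 0.0286 0.0173] 0.008786954598226818
[[0.0653 0.0007 0.0097]
 [0.0648 0.0012 0.0085]
 [0.0648 0.0007 0.0086]
 [0.0648 0.0002 0.0096]]
```

View pics/w2.png

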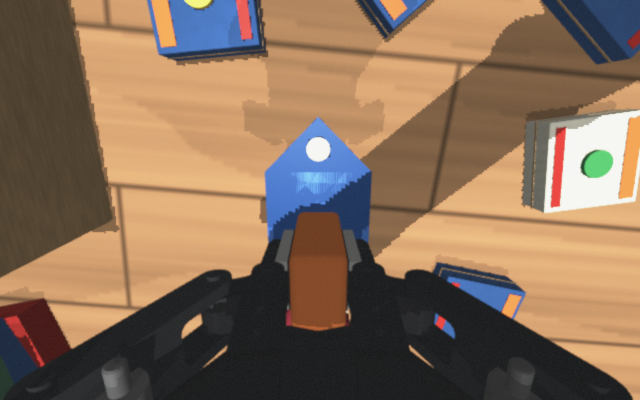

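The scanner is held level, with its tip at (318,118); in the tool frame that is x 65.5 mm and the underside 18.5 mm. Next is the green dot, re-measured from a hover.

```bash
cat >> h.py <<'E'
TIP=np.array([.0658,.0005,.0185])
def tcp_for(tip,rv): return np.asarray(tip)-R.from_rotvec(rv).apply(TIP)
def dot(s,lo,hi,guess):
    P=pts(s); m=mask(s,lo,hi)
    m[np.linalg.norm(P-guess,axis=-1)>.035]=0
    c,a,l=big(m); (cx,cy),_=cv2.minEnclosingCircle(np.argwhere(l)[:,::-1].astype(np.float32))
    return ray(s,c[0],c[1],.034),P[l].mean(0),np.ptp(P[l],axis=0),a
G=((40,80,60),(85,255,255));Y=((22,120,120),(34,255,255))
E
python3 - <<'E'
from h import *
o=ori(0.0,.26)[1]; g=np.array([.4841,-.0006,.034])
goto(tcp_for(g+[.035,0,.045],o),o); sleep(.2)
s=snapshot("wrist");save(s,"w3"); print(current_time_s(),dot(s,*G,g),current_force().round(2),current_eef_pos().round(4),tcp_for(g+[.035,0,.045],o).round(4))
E
```

```text
8.0 (array([ 4.83966173e-01, -4.64801252e-04,  3.40000000e-02]), array([ 4.84088542e-01, -4.60708187e-04,  3.33038559e-02]), array([0.02290065, 0.02300149, 0.00431581]), np.int32(1314)) [ 0.5  -0.12 -2.55] [ 0.5783 -0.0028  0.114 ] [ 0.5779 -0.0011  0.1138]
```

View pics/w3.png

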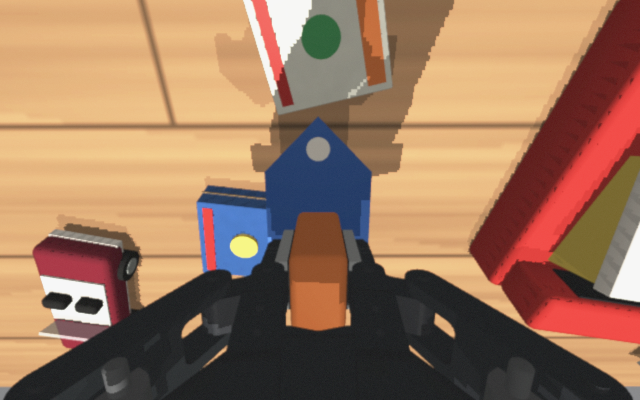

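The green dot is at (321,37), dead ahead of the tip (318,118), and it agrees with the first fix. Touching it now, then yellow.

```bash
cat >> h.py <<'E'
def touch(g,o):
    move_l(tcp_for(g+[0,0,.02],o),o,feed=.1); sleep(.2)
    c=tcp_for(g,o)+[0,0,.02]-current_eef_pos(); c[2]=0; print("corr",c.round(4))
    f0=current_force()
    st=move_l(tcp_for(g-[0,0,.004],o)+c,o,feed=.02,f_stop=4)
    sleep(.3); e=current_eef_pos(); tip=e+R.from_rotvec(current_ee_rot()).apply(TIP)
    print("stop",st,"tip",tip.round(4),"dF",(current_force()-f0).round(2),current_time_s())
    save(snapshot("wrist"),"touch%d"%(current_time_s()*10))
    move_l(tcp_for(g+[0,0,.05],o)+c,o,feed=.12)
E
python3 - <<'E'
from h import *
o=ori(0.0,.26)[1]
touch(np.array([.484,-.0005,.034]),o)
g=np.array([.6476,-.0687,.034])
goto(tcp_for(g+[.035,0,.045],o),o); sleep(.2)
s=snapshot("wrist"); print(current_time_s(),dot(s,*Y,g),current_joints().round(2))
E
```

```text
corr [-0.001  -0.0001  0.    ]
stop True tip [ 0.4832 -0.0006  0.0327] dF [2.01 0.27 6.97] 10.0583
11.7917 (array([ 0.64770193, -0.06742062,  0.034     ]), array([ 0.6478329 , -0.06743313,  0.03325911]), array([0.02319865, 0.02245999, 0.004849  ]), np.int32(1203)) [-0.4   0.66  0.59  1.73 -0.61  0.66  2.07]
```

Run:
```python
from h import *
import pickle
o=ori(0.0,.26)[1]
touch(np.array([.6477,-.0678,.034]),o)
e=current_eef_pos(); move_l(e+[0,0,.12],o,feed=.25)
o=ori(-.2,0)[1]
d=R.from_euler("z",-.2).apply([.13,0,0])
for dd,z in((0,.30),(-.04,.26)):
    p=np.array([.585,.249,z])+d+R.from_euler("z",-.2).apply([dd,0,0])
    try: goto(p,o)
    except Unreachable as x: print("unr",p); continue
    sleep(.15); s=snapshot("wrist"); save(s,"pad%d"%(z*100)); pickle.dump(s,open("pad%d.pkl"%(z*100),"wb")); print(current_time_s(),current_joints().round(2))
```

```text
corr [-0.0009  0.      0.    ]
stop True tip [ 0.647  -0.0678  0.0327] dF [-1.   -0.1   5.83] 13.85
16.4583 [-0.83  0.66  0.79  1.31 -0.46  1.35  1.31]
17.0 [-0.9   0.63  0.79  1.46 -0.45  1.24  1.31]
```

```bash
python3 -c "
import cv2;a=[cv2.imread('pics/pad%d.png'%i) for i in(30,26)];cv2.imwrite('pics/padv.png',cv2.resize(cv2.vconcat(a),(480,600)))"
```

```text
(no output)
```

View pics/padv.png

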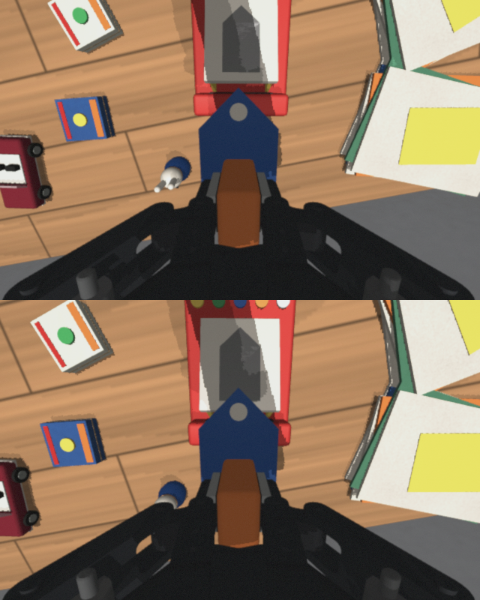

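The lower picture shows the pad's lower edge, both sides and the grey outline with its tip; the upper one shows the pad's top edge. I'll fit the pad from depth in both, with the outline as a check.

```bash
cat > padfit.py <<'E'
from h import *
import pickle
def fit(s,verbose=True):
    P=pts(s)
    m=(np.hypot(P[...,0]-.585,P[...,1]-.249)<.04)&(P[...,2]>.055)&(P[...,2]<.15)
    Q=P[m]
    for _ in range(5):
        c=Q.mean(0);V=np.linalg.svd(Q-c,full_matrices=False)[2];n=V[2]*np.sign(V[2,2])
        Q=Q[abs((Q-c)@n)<.003]
    near=np.hypot(P[...,0]-.585,P[...,1]-.249)<.11
    on=(near&(abs((P-c)@n)<.0035)).astype(np.uint8)
    sat=cv2.cvtColor(s["pixels"],cv2.COLOR_RGB2HSV)[...,1]<80
    on=big(cv2.morphologyEx(on*sat.astype(np.uint8),cv2.MORPH_OPEN,np.ones((3,3))))[2]
    Q=P[on]; c=Q.mean(0);V=np.linalg.svd(Q-c,full_matrices=False)[2];n=V[2]*np.sign(V[2,2])
    return P,on,c,n
if __name__=="__main__":
  for f in("pad30","pad26"):
    s=pickle.load(open(f+".pkl","rb")); P,on,c,n=fit(s); Q=P[on]
    x=np.array([0,0,1.])-n*n[2]; x/=np.linalg.norm(x); y=np.cross(n,x)
    print(f,on.sum(),"slope",np.degrees(np.arccos(n[2])).round(2),"uphill yaw",np.degrees(np.arctan2(x[1],x[0])).round(2),"n",n.round(4),"c",c.round(4), "res",abs((Q-c)@n).mean().round(5))
    a=np.stack([(Q-c)@x,(Q-c)@y],1)
    for k in range(2): print("  ext",np.percentile(a[:,k],[0,.3,99.7,100]).round(4))
    r=cv2.minAreaRect((a*1000).astype(np.float32)); print("  rect",np.round(r[0],1),np.round(r[1],1),round(r[2],2))
    # side edges per up-slope slice
    L=[];
    for t in np.arange(a[:,0].min()+.01,a[:,0].max()-.01,.004):
        w=a[abs(a[:,0]-t)<.002,1]; L.append((t,w.min(),w.max()))
    L=np.array(L); k=abs(L[:,2]-L[:,1]-.109)<.004; print("  widths",np.round(L[:,2]-L[:,1],3))
    if k.sum()>3:
        sl=np.polyfit(L[k,0],(L[k,1]+L[k,2])/2,1); print("  mid line slope deg, offset",np.degrees(np.arctan(sl[0])).round(2),sl[1].round(4))
    for pos in(0.,): print("  plane z at c",c.round(4))
    sv=cv2.cvtColor(s["pixels"],cv2.COLOR_RGB2HSV)[...,2]; print("  V hist",np.histogram(sv[on],12,(0,255))[0])
E
python3 padfit.py
```

```text
pad30 10558 slope 19.33 uphill yaw -11.86 n [-0.3239  0.068   0.9436] c [0.5846 0.2512 0.0836] res 0.00059
  ext [-0.0646 -0.0635  0.061   0.0617]
  ext [-0.0551 -0.0543  0.0542  0.0548]
  rect [-1.4 -0.2] [126.1 109.9] 0.29
  widths [0.109 0.109 0.109 0.109 0.108 0.108 0.108 0.108 0.108 0.108 0.108 0.108
 0.109 0.109 0.109 0.107 0.107 0.107 0.108 0.108 0.108 0.108 0.108 0.109
 0.109 0.109 0.109]
  mid line slope deg, offset 0.32 -0.0001
  plane z at c [0.5846 0.2512 0.0836]
  V hist [   0    0  163 3099  559 3369  251  371   55   47  245 2399]
pad26 12110 slope 19.39 uphill yaw -11.83 n [-0.3249  0.068   0.9433] c [0.5783 0.2525 0.0814] res 0.00057
  ext [-0.0625 -0.0614  0.0673  0.068 ]
  ext [-0.0551 -0.0545  0.0543  0.0549]
  rect [ 2.8 -0.1] [130.6 109.8] 0.1
  widths [0.11  0.109 0.109 0.109 0.109 0.109 0.109 0.109 0.108 0.108 0.108 0.108
 0.108 0.108 0.108 0.108 0.109 0.109 0.109 0.108 0.109 0.108 0.108 0.108
 0.108 0.108 0.108 0.108]
  mid line slope deg, offset -0.12 -0.0001
  plane z at c [0.5783 0.2525 0.0814]
  V hist [   0    0  138 3891  394 3480  314  982   72   11  615 2213]
```

Run:
```python
from padfit import *
s=pickle.load(open("pad26.pkl","rb")); P,on,c,n=fit(s)
x=np.array([0,0,1.])-n*n[2]; x/=np.linalg.norm(x); y=np.cross(n,x)
pm=c+.0167*x; print(pm.round(4))
v=s["pixels"].max(-1); W=np.linalg.inv(s["T"]);K=s["K"]
def px(p):
    q=W[:3,:3]@p+W[:3,3]; return v[int(round(K[1,2]-K[1,1]*q[1]/-q[2])),int(round(K[0,2]+K[0,0]*q[0]/-q[2]))]
print("along y=0, x -85..-50",[int(px(pm+t*x)) for t in np.arange(-.08,-.049,.002)])
for X in(-.03,-.02,-.01,0):
    print("across",X,[int(px(pm+X*x+t*y)) for t in np.arange(-.04,-.019,.002)],[int(px(pm+X*x+t*y)) for t in np.arange(.02,.041,.002)])
np.save("pad.npy",np.array([pm,x,y,n]))
M=np.stack([x,y,n],1); o=R.from_matrix(np.stack([-x,y,-n],1)).as_rotvec()
off=np.array([-.0002,.0005,.0185])
goto(pm+.05*n-R.from_rotvec(o).apply(off),o); sleep(.3)
e=current_eef_pos();Re=R.from_rotvec(current_ee_rot()); d=e+Re.apply(off)-pm
print("err",(d@M).round(4),np.degrees((Re*R.from_rotvec(o).inv()).as_rotvec()).round(2),current_time_s(),current_force().round(2),current_joints().round(2))
s=snapshot("wrist");save(s,"hov");s2=snapshot("side");save(s2,"hovside")
# held scanner tilt seen from wrist: foot top plane
Q=pts(s); L=(Q-e)@Re.as_matrix(); h=cv2.cvtColor(s["pixels"],cv2.COLOR_RGB2HSV)
m=(L[...,0]>.02)&(L[...,0]<.07)&(abs(L[...,1])<.03)&(abs(L[...,2]-.009)<.006)&(h[...,0]>95)&(h[...,0]<125)&(h[...,1]>70)
A=L[m]; k=np.linalg.lstsq(np.c_[A[:,:2],np.ones(len(A))],A[:,2],rcond=None)[0]; print("foot plane",len(A),k.round(4),A[:,0].max(),A[:,1].min(),A[:,1].max())
cv2.imwrite("pics/hv.png",cv2.resize(cv2.vconcat([cv2.imread("pics/hov.png"),cv2.imread("pics/hovside.png")]),(480,600)))
```

```text
[0.5938 0.2492 0.0869]
along y=0, x -85..-50 [127, 132, 149, 148, 147, 148, 148, 146, 92, 80, 81, 81, 78, 77, 75, 66]
across -0.03 [117, 118, 118, 118, 117, 117, 102, 65, 66, 64, 67] [86, 81, 81, 81, 136, 187, 236, 237, 236, 236, 236]
across -0.02 [116, 118, 118, 118, 119, 118, 99, 67, 63, 66, 65] [84, 83, 82, 82, 134, 152, 219, 236, 236, 236, 236]
across -0.01 [117, 119, 118, 118, 118, 118, 94, 66, 65, 63, 66] [82, 82, 82, 82, 133, 152, 152, 222, 237, 236, 236]
across 0 [119, 119, 119, 117, 118, 118, 94, 66, 65, 67, 67] [79, 81, 69, 64, 105, 118, 118, 120, 147, 162, 236]
err [ 0.0017 -0.0002  0.0502] [ 0.03 -0.08 -0.08] 18.0 [ 0.2   0.44 -1.85] [-1.33  0.53  0.91  2.01 -0.36  0.55  1.1 ]
foot plane 5947 [-0.0013  0.0004  0.0091] 0.06583016612603948 -0.027102275053616502 0.028549573275220647
```

View pics/hv.png

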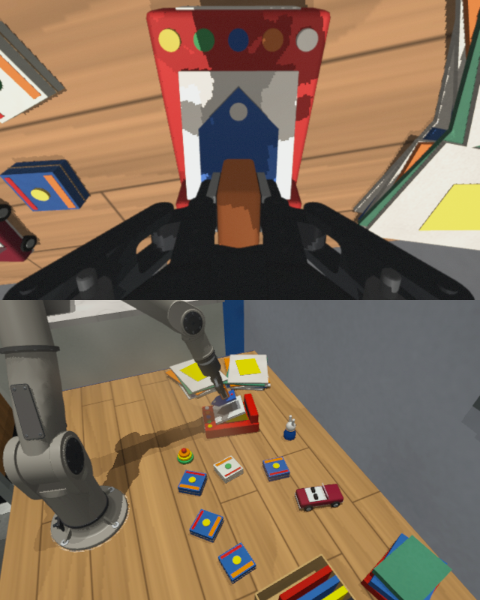

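The scanner hangs square over the outline, aligned with the pad. The outline edges (±28 mm across, tip at −65 mm) confirm pad_mid. Lowering and pressing.

```bash
cat > press.py <<'E'
from h import *
pm,x,y,n=np.load("pad.npy"); M=np.stack([x,y,n],1); o=R.from_matrix(np.stack([-x,y,-n],1)).as_rotvec()
off=np.array([-.0002,.0005,.0185])
def st():
    e=current_eef_pos();Re=R.from_rotvec(current_ee_rot()); return (e+Re.apply(off)-pm)@M, np.degrees((Re*R.from_rotvec(o).inv()).as_rotvec()).round(2)
def tgt(p): return pm+M@np.asarray(p)-R.from_rotvec(o).apply(off)
E
python3 - <<'E'
from press import *
move_l(tgt([0,0,.012]),o,feed=.06); sleep(.3)
d,_=st(); c=-d; c[2]=0; print(d.round(4))
move_l(tgt([0,0,.008]+c),o,feed=.02); sleep(.3); d,_=st(); c2=c-[d[0],d[1],0]; print(d.round(4),c2.round(4))
f0=current_force()
print(move_l(tgt([c2[0],c2[1],-.006]),o,feed=.01,f_stop=8)); sleep(.4)
f=current_force()-f0; print((f@M).round(2),st(),current_torque().round(2),current_time_s(),current_opening())
np.save("f0.npy",f0)
E
```

```text
[0.0001 0.0002 0.0123]
[-0.     -0.0002  0.008 ] [-0. -0.  0.]
True
[-0.56 -0.86  9.33] (array([-9.80255467e-05, -1.56898784e-04,  2.74494964e-04]), array([0.01, 0.02, 0.  ])) [0.01 0.35 0.03] 21.075 0.021104445965686287
```

Run:
```python
from press import *
f0=np.load("f0.npy"); d,_=st()
move_l(tgt([0,0,d[2]-.0015]),o,feed=.01,f_stop=4); 
for _ in range(3):
    sleep(.4); print(((current_force()-f0)@M).round(2),st(),current_torque().round(2),current_time_s())
s=snapshot("wrist");save(s,"fin")
P=pts(s);L=(P-pm)@M
h=cv2.cvtColor(s["pixels"],cv2.COLOR_RGB2HSV)
pad=(h[...,1]<80)&(abs(L[...,0]+.02)<.05)&(abs(L[...,1])>.034)&(abs(L[...,1])<.05)&(abs(L[...,2])<.008)
A=L[pad];k=np.linalg.lstsq(np.c_[A[:,:2],np.ones(len(A))],A[:,2],rcond=None)[0];print("pad",len(A),np.degrees(k[:2]).round(2),k[2].round(4))
ft=(h[...,0]>95)&(h[...,0]<125)&(h[...,1]>70)&(abs(L[...,0]+.02)<.05)&(abs(L[...,1])<.032)&(abs(L[...,2]-.01)<.004)
A=L[ft];k=np.linalg.lstsq(np.c_[A[:,:2],np.ones(len(A))],A[:,2],rcond=None)[0];print("foot",len(A),np.degrees(k[:2]).round(2),k[2].round(4),A.min(0).round(4),A.max(0).round(4))
```

```text
[-0.44 -1.51 10.39] (array([-0.00019051, -0.00015289,  0.00024396]), array([ 0.05,  0.09, -0.  ])) [-0.15  0.37 -0.04] 21.6833
[-0.54 -1.03 10.1 ] (array([-0.0001587 , -0.00012118,  0.0002583 ]), array([ 0.05,  0.08, -0.01])) [-0.12  0.4  -0.01] 22.0833
[-0.21 -0.4  11.02] (array([-1.72233495e-04, -9.24785389e-05,  2.67739228e-04]), array([ 0.05,  0.08, -0.  ])) [-0.06  0.38  0.03] 22.4833
pad 9071 [-0.04  0.01] -0.0002
foot 7886 [-0.06  0.05] 0.0097 [-0.0657 -0.0278  0.0076] [0.0014 0.028  0.0119]
```

View pics/fin.png

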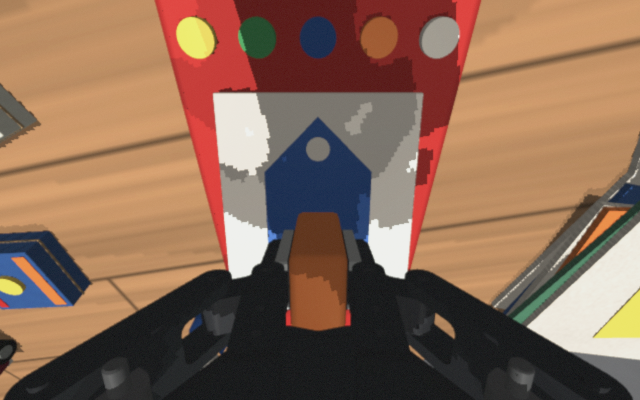

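The foot covers the outline, with its tip at (318,118). It is flush to within 0.1°, the pad angle is unchanged and the press is a steady ~10 N, so I'm handing in.

```bash
python3 -c "
from plant import *
print(close_job())"
```

```text
the job is handed in; nothing more can be done
None
```

I've handed in the job: the scanner's tip touched the green dot and then the yellow dot, and the scanner is now flush in the pad's outline, still gripped and pressed at about 10 N, with the pad's angle unchanged.

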